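# Open the stud well of the tag setter stand

### The arm

A 6-joint arm with a two-finger parallel gripper is mounted at the origin on the work surface. World frame = base frame: x ahead of the robot, y to its left, z up, the work surface at z = 0. Lengths are in m, angles in degrees, forces in N, time in s.
With the tool pointing down it reaches from about 0.4 to 0.825 m from the base axis. Payload 7 kg.
Tool frame: the origin (TCP) lies at the very end of the fingers, on their centre line; the grasp point (between the pads) lies 19 mm behind it (ctrl.grip_depth is the z of the grasp point in the tool frame, in m); z points along the fingers, y is the direction in which the jaws open and shut (so a half turn about z gives the same grasp; the last joint's range is limited). The gripper opens to 88 mm and grips with 3 to 60 N. Pads are 19 mm wide; open, the fingers measure 130 mm over their backs; the gripper's body (78 mm by 193 mm) begins 47 mm behind the grasp point.
Start: joints at [-49.383, 20.546, 0.682, 0, -70.136, -16.507], TCP at [0.276, -0.616, 0.227] pointing down, gripper open.
Joint ranges: [-176.03, 176.03], [-82.01, 121.73], [-58.28, 71.71], [-173.87, 95.51], [-174.79, -0.11], [-173.66, 173.66]. Speed limits (degrees/s): [136.94, 136.94, 172.46, 180, 180, 180].

### API

Orientations are given as [roll, pitch, yaw] about the fixed x, y, z axes, in that order (R = Rz(yaw) Ry(pitch) Rx(roll)).
In Python, from plant import telemetry, snapshot, job, models, ctrl gives the robot as it stands.
- The arm moves only by the tool jog_arm, never from a script. Its argument "targets" is text: rows parted by semicolons, each of 7 numbers parted by spaces: the shift along the tool's x, y, z in m, then the turn, a rotation vector about the tool's x, y, z in degrees, then the gripper command: -1 is shut, 1 is fully open, values between are in proportion. A call has exactly 8 rows; each row is the pose to reach, as a shift and turn from the pose measured when the call began, along the tool's axes at that moment; what a row does not reach only later rows make up. A row lasts 1/8 s, in which the tool goes at most 62.5 mm and 10.7 degrees, less where a joint would pass 70% of its speed; a pose out of reach is approached as far as the arm can. A call with a gripper value outside its range is refused whole. The fingers move at their own pace and stop on an object; the grip force is fixed at half the most. Time passes only in rows, so rows that repeat a pose let the fingers close, or fill a call up. It gives the time, the measured TCP pose, the force and the opening at its end, in the units of the state.
- telemetry.get_obs(): the state, without advancing time (a new reading comes with each control period).
- snapshot(name): name is "scene" or "top" or "wrist"; returns a dict with "img" (480x640x3 uint8, red, green, blue), "range_z" (480x640 float32, m along the optical axis (not along the pixel's ray), 0 where there is no reading), "intrinsics" (3x3 intrinsics, pixels), "k1" (the pictures are not rectified: a ray, as slopes to the right and down, at radius r is drawn at 1 + k1 r^2 times it, then the intrinsics apply), "R" (3x3) and "t" (3): a world point X has camera coordinates R X + t. Camera axes: x right, y down, z forward; pixel columns grow to the right and rows downward; lengths in m; the calibration is good to about 2 mm. A picture is of the moment at which its call begins.
- job.close_job(): hands the job in, once; it reports no verdict.
Trained networks look in a picture, given as the dict that the camera call returned (one of the last four; its "shot" number tells which), for a name from the list of things; names that differ only in an ending like _2 or _b are one class to them, and where a whole thing is asked for, a point or a joint stands for the part that bears it (a point fixed in the world has none). Each returns a list of dicts, best first, with "conf" (0 to 1); they miss things now and then, are a little off and sometimes report something else, mostly with a low value. They report only what shows in the picture. A call takes as long as a camera call. They do not tell look-alikes from the thing itself.
- models.cut_out(name, picture): "region" (480x640 bool, what is visible of it) and "uv" ([column, row] in pixels, amid what is visible of it).
- models.spot_point(name, picture): "uv" ([column, row] in pixels: a listed point, or the origin of a listed thing).
The state is a dict: "clock": time; "joint_pos": joint angles; "qvel": joint speeds; "tau": joint torques, N m; "tool_pos": TCP position; "orientation": TCP orientation; "force": force on the tool from outside, world axes, zero at the start; "moment": the same for the moment, N m; "opening": finger opening in m.
Only numpy, scipy, OpenCV 4.12 (cv2) and the standard library are available. Lean on these libraries where they do the work, as an engineer would, in place of code of your own. Each camera call takes 0.05 s, during which the arm holds its last target.

### The job

The next batch needs studs: open the stud well in the grey setter stand. With the fingertips, press down the red spring lever until the yellow cover jumps loose, then let the lever come back up and push the cover by its rib all the way off its seat, so that it drops flat onto the landing ledge of the stand and the well lies open. Only press and push: do not lift the cover, leave the steel setter lying in its cradle and do not disturb the other things on the shelf.

Things in the scene. Friction and masses are not known exactly. Their poses are not given: they have to be found in the camera images.
- stand: Grey polymer stand, fixed, base 206 x 270 mm. Origin on the shelf below the centre of the stud well, z up. In its frame (mm): cover seat at z 34, y -50 to 50, well opening 60 x 80 mm within. Lever along the -x side. Setter cradle: slotted cheeks at x 62 to 98, y -85 and 45, tops z 66. Ejector housing behind the cover: x -26 to 26, y 56 to 90, top z 46.
- seat_edge (a point): Middle of the seat's front edge, stand x 0, y -50, z 34 mm. The cover slides to the stand's -y, over this edge, between guides 4 to 7 mm high at x -40 and 40. At y 2 to 50 two lips (tops z 45, 68 mm apart) overlap the cover's side edges.
- ledge (a point): Middle of the flat landing ledge beyond the seat, stand x 0, y -108, z 30 mm: 86 mm wide, y -50 to -167, one 4 mm step below the seat, with borders 5 mm (-x side) and 10 mm high and an end stop 7 mm high at y -167. The cover's centre belongs about here at the end.
- lever_pad (a point): Centre of the top of the lever's red thumb pad (30 x 28 mm, black ridges): stand x -75, y -98, z 34 mm when up. Press straight down here. The pad's inner edge is 13 mm from the ledge's side wall.
- lever (a joint): Angle (rad) of the red spring lever, hinged 118 mm beyond the pad: 0 up (cover latched), 0.13 fully down (pad 15 mm lower). The catch lets go at about 0.07 to 0.09 (pad 8 to 10 mm down). Pad force about 3 N at first, 4 to 8 N further down. Springs back up when let go.
- cover: Loose yellow cover, plate 76 (x) x 100 (y) x 5 mm, about 0.1 kg. Origin: centre of its underside; axes as the stand's. Latched at stand 0, 0, 34 mm. Pressing the lever lets a spring push it 17 mm to -y in half a second; then it slides freely (1 to 2 N). At 100 mm from its latched place its rear edge drops off the seat; at 117 mm it meets the end stop.
- keeper_lug (a point): Top centre of the cover's keeper lug at its -x, -y corner: overhangs the plate by 22 mm to x -60, 7 mm long, 7 to 16 mm above the cover's underside. The lever's red nose stands before it while latched, and rises behind it once the cover has jumped.
- cover_rib (a point): Centre of the rear (+y) face of the cover's upstanding rib, 5 mm behind the cover's centre, 13 mm above its underside. Rib 50 mm wide (x), 6 mm thick, from the plate's top (5 mm above the underside) to 21 mm. Push here towards the stand's -y; 45 mm of bare plate lie behind it.
- setter: Steel tag stud setter (plier, 0.42 kg), 234 mm long along y, 16 mm thick, 70 mm high, on edge in the cradle, resting on the slot floors at stand z 26 mm; its jaws point to -y. Origin: centre of its underside. Highest point about 96 mm above the shelf. To be left alone.
- hoof_block: Blue rubber hoof block, 70 x 110 x 45 mm; origin centre of underside. Bystander.
- nozzle: Brass dosing nozzle standing upright, 34 mm across, 78 mm high; origin centre of underside. Bystander.
- saucer: White ceramic saucer, 136 mm across, 20 mm high; origin centre of underside. Bystander.
- whetstone: Grey whetstone, 50 x 150 x 25 mm; origin centre of underside. Bystander.
- spray_can: Red marking spray can, 60 mm across, 155 mm high; origin centre of underside. Bystander.
- salve_jar: White jar with green label, 76 mm across, 85 mm high; origin centre of underside. Bystander.
Not all that is in view belongs to the job. Of the things like the cover, leave any that is turquoise; of the rest the larger one is meant.

How it is judged (in metres and radians):
On the way, in this order (a step that is already met when the one before it is completed fails the run):
1. the spring lever is pressed down while the cover is still on its seat (value of joint lever above 0.05 rad and y of cover in the frame of stand above -0.03 m), for 0.02 s.
2. with the lever up again, the cover is pushed off its seat (y of cover in the frame of stand below -0.095 m and value of joint lever below 0.02 rad), for 0.2 s.
At the end, for the whole second after the job is handed in: The cover lies still and flat (within 2 degrees) on the landing ledge, 4 mm below its seat, 97 mm or more from its latched place and within the borders; the lever is up (below 0.02 rad); the setter is in its cradle (within 12 mm), the other things where they stood (15 mm) (y of cover in the frame of stand between -0.125 and -0.097 m and x of cover in the frame of stand between -0.008 and 0.008 m and z of cover in the frame of stand between 0.027 and 0.032 m and angle between cover's own z axis and vertical below 0.035 rad and linear speed of cover below 0.01 m/s and value of joint lever below 0.02 rad and distance of setter from where it was at the start of the episode below 0.012 m and distance of each of hoof_block, nozzle, saucer, whetstone, spray_can, salve_jar from where it was at the start of the episode below 0.015 m); the robot touches nothing.
It fails at once if the cover is lifted more than 10 mm above its seat (z of cover in the frame of stand above 0.044 m).
It fails at once if the cover is tipped up more than 15 degrees (angle between cover's own z axis and vertical above 0.26 rad).
It fails at once if the setter is moved more than 12 mm, lifted or tipped in its cradle (distance of setter from where it was at the start of the episode above 0.012 m or angle between setter's own z axis and vertical above 0.26 rad).
It fails at once if another thing on the shelf is moved more than 15 mm (distance of any of hoof_block, nozzle, saucer, whetstone, spray_can, salve_jar from where it was at the start of the episode above 0.015 m).
It also fails if it takes over 38 s, if anything falls off the work surface, if the arm or the gripper's body presses on something with over 40 N, if the wrist force passes 120 N, or if a joint passes its speed limit or range.

## Working session

There is one attempt and no reset: what is moved stays moved. The work goes in short steps, Python scripts to look and compute and a tool call to move; the robot and the scene stay as the last step left them, time stands still between calls to the robot, and variables do not carry over. Pictures are saved under pics/ and viewed, and the job is handed in when it is done.

Besides the shell and the picture viewer there is one more tool, called after "Emit:" as name(argument=value, ...) on one line, values as JSON. jog_arm: Moves the arm, as the interface text tells. Its arguments: {"type":"object","properties":{"targets":{"type":"string"}},"required":["targets"]}

```bash
ls; mkdir -p pics; python3 - <<'E'
from plant import telemetry, snapshot, job, models, ctrl
import cv2,numpy as np,pickle
print(telemetry.get_obs())
for n in ["scene","top"]:
    s=snapshot(n); cv2.imwrite(f"pics/{n}0.png",s["img"][:,:,::-1]); pickle.dump(s,open(f"{n}0.pkl","wb"))
    print(n,s["intrinsics"],s["k1"],s["R"],s["t"])
    for k in ["stand","cover","setter","lever","seat_edge","ledge","lever_pad","keeper_lug","cover_rib","hoof_block","nozzle","saucer","whetstone","spray_can","salve_jar"]:
        try: print(k,[(np.round(d["uv"]),round(d["conf"],2)) for d in models.spot_point(k,s)])
        except Exception as e: print(k,e)
E
```

```text
pics
{'clock': 0.0, 'joint_pos': array([-4.93836253e+01,  2.05919646e+01,  6.33444184e-01, -2.10213837e-02,
       -7.01369942e+01, -1.65058001e+01]), 'qvel': array([-0.04238523, -0.10087794, -0.00394448, -0.02879828, -0.14055363,
        0.01568287]), 'tau': array([-2.27573255e-04, -5.82712948e+01,  2.93055761e+01,  6.99759588e+00,
        6.57204859e-03, -1.75033047e-04]), 'tool_pos': array([ 0.27549655, -0.61566874,  0.22561139]), 'orientation': array([ 1.79902806e+02, -8.19265435e-03, -1.55896577e+02]), 'force': array([ 0.21410885,  0.1999931 , -0.06424244]), 'moment': array([-0.03223327, -0.01052991,  0.03114799]), 'opening': 0.08747204416090744}
scene [[556.36181038   0.         323.88696385]
 [  0.         556.36181038 240.20342496]
 [  0.           0.           1.        ]] 0.010195477442597606 [[-0.87008156  0.49237026 -0.02301306]
 [ 0.31586342  0.52111219 -0.79288863]
 [-0.37840239 -0.69714677 -0.60893186]] [ 0.47483202 -0.11395489  1.73270194]
stand [(array([306., 257.]), 0.86), (array([283., 168.]), 0.4), (array([308., 245.]), 0.31)]
cover [(array([400., 247.]), 0.86), (
[... 1493 characters left out ...]
whetstone
seat_edge [(array([341., 234.]), 0.7), (array([328., 233.]), 0.69)]
ledge [(array([359., 235.]), 0.57), (array([334., 209.]), 0.52)]
lever_pad [(array([355., 257.]), 0.73), (array([332., 208.]), 0.69)]
keeper_lug [(array([271., 306.]), 0.71), (array([344., 303.]), 0.69), (array([339., 247.]), 0.62)]
cover_rib [(array([292., 302.]), 0.94), (array([321., 232.]), 0.88), (array([358., 292.]), 0.58)]
hoof_block [(array([404., 253.]), 0.93), (array([358., 233.]), 0.33)]
nozzle [(array([284., 232.]), 0.49)]
saucer [(array([242., 239.]), 0.62)]
whetstone [(array([349., 192.]), 0.7), (array([358., 234.]), 0.58)]
spray_can [(array([472., 289.]), 0.69)]
salve_jar [(array([149., 272.]), 0.95)]
```

View pics/scene0.png

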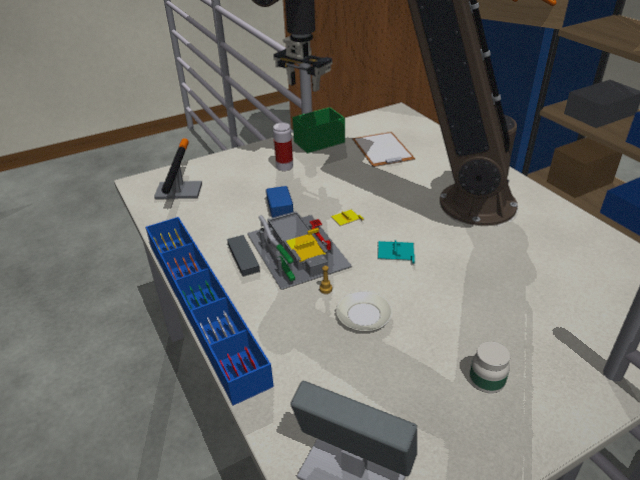

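View pics/top0.png

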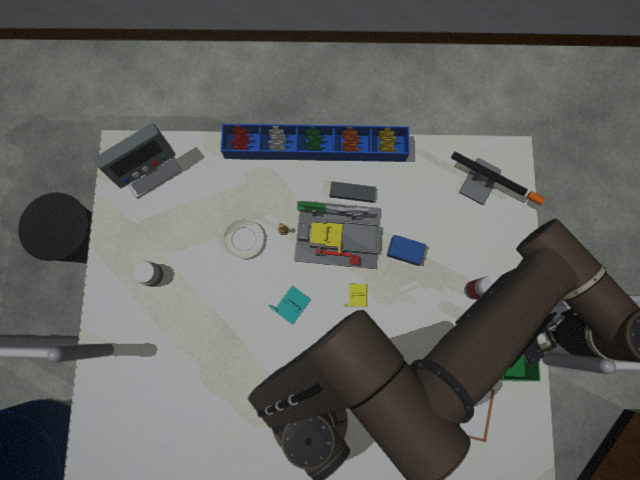

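```bash
python3 - <<'E'
import cv2,pickle
a=pickle.load(open("scene0.pkl","rb"))["img"][190:290,220:440,::-1]
cv2.imwrite("pics/sc.png",cv2.resize(a,None,fx=3.5,fy=3.5,interpolation=2))
a=pickle.load(open("top0.pkl","rb"))["img"][170:330,250:430,::-1]
cv2.imwrite("pics/tc.png",cv2.resize(a,None,fx=3.7,fy=3.7,interpolation=2))
E
```

```text
(no output)
```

View pics/sc.png

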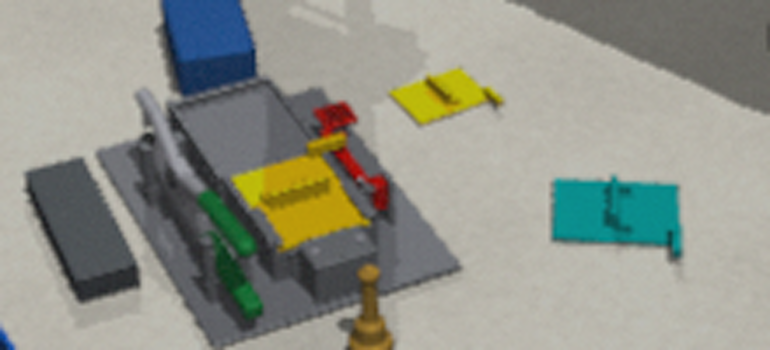

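View pics/tc.png

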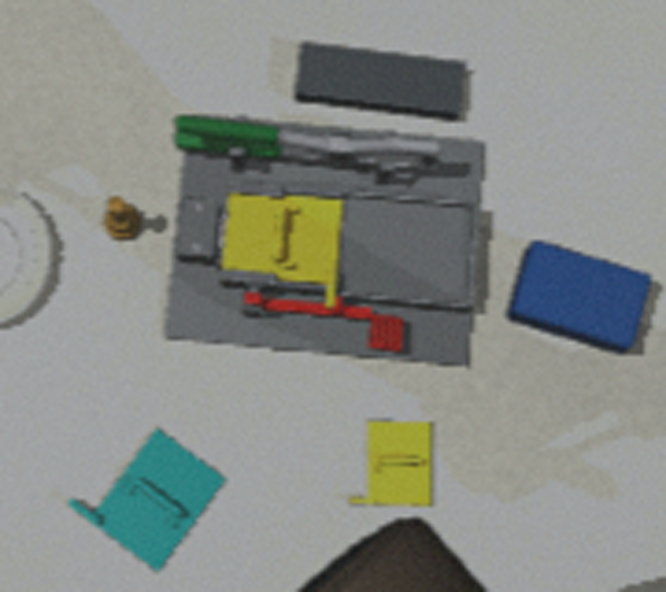

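The candidates for the cover are:
- yellow in the stand at scene (304,250), top (325,235)
- small yellow loose on the shelf at scene (346,217), top (357,295)
- turquoise at scene (397,250), top (293,304)

I choose the larger yellow one, which is latched in the stand; the crops show its lug standing before the red lever. Next is the stand pose.

```bash
cat > h.py <<'E'
import numpy as np,cv2,pickle
from scipy.optimize import least_squares
def proj(s,P):
    P=np.atleast_2d(P); c=P@np.array(s["R"]).T+np.array(s["t"]); n=c[:,:2]/c[:,2:]
    r2=(n**2).sum(1,keepdims=True); n=n*(1+s["k1"]*r2); K=np.array(s["intrinsics"])
    return n*[K[0,0],K[1,1]]+K[:2,2]
def S2W(p,P):
    x,y,a=p[:3]; c,s_=np.cos(a),np.sin(a); P=np.atleast_2d(P)
    return np.c_[x+c*P[:,0]-s_*P[:,1], y+s_*P[:,0]+c*P[:,1], P[:,2]]
def ray(s,uv):
    K=np.array(s["intrinsics"]); n=(np.array(uv)-K[:2,2])/[K[0,0],K[1,1]]; m=n.copy()
    for _ in range(5): m=n/(1+s["k1"]*(m@m))
    R=np.array(s["R"]); return -R.T@np.array(s["t"]), R.T@np.r_[m,1]
def onz(s,uv,z):
    o,d=ray(s,uv); return o+d*(z-o[2])/d[2]
def cloud(s):
    Z=s["range_z"]; v,u=np.nonzero(Z>0); K=np.array(s["intrinsics"])
    n=np.c_[(u-K[0,2])/K[0,0],(v-K[1,2])/K[1,1]]; m=n.copy()
    for _ in range(4): m=n/(1+s["k1"]*(m**2).sum(1,keepdims=True))
    z=Z[v,u][:,None]; return (np.c_[m*z,z]-np.array(s["t"]))@np.array(s["R"]),s["img"][v,u]
PT={"stand":(0,0,0),"cover":(0,0,.034),"seat_edge":(0,-.05,.034),"ledge":(0,-.108,.03),"lever_pad":(-.075,-.098,.034),"keeper_lug":(-.049,-.0465,.05),"cover_rib":(0,.005,.047)}
E
python3 - <<'E'
from h import *
S=pickle.load(open("scene0.pkl","rb"));T=pickle.load(open("top0.pkl","rb"))
obs=[(S,"stand",(306,257)),(S,"cover",(304,252)),(S,"seat_edge",(301,239)),(S,"ledge",(288,228)),(S,"lever_pad",(316,223)),(S,"keeper_lug",(314,228)),(S,"cover_rib",(304,245)),
(T,"stand",(321,235)),(T,"cover",(324,235)),(T,"seat_edge",(341,234)),(T,"ledge",(359,235)),(T,"lever_pad",(355,257)),(T,"keeper_lug",(339,247)),(T,"cover_rib",(321,232))]
f=lambda p:np.concatenate([(proj(s,S2W(p,[PT[k]]))[0]-uv) for s,k,uv in obs])
r=least_squares(f,[.6,0,-.09],loss="soft_l1"); print(r.x,np.degrees(r.x[2]))
for (s,k,uv),e in zip(obs,f(r.x).reshape(-1,2)): print(k,np.round(e,1))
for k,z,uv in [("hoof",.045,(404,248)),("noz",.07,(284,230))]: print(k,onz(T,uv,z))
print([S2W(r.x,[p])[0].round(4) for p in [(0,0,.15),(-.075,-.098,.034)]])
E
```

```text
[ 0.58316862 -0.04012968 -0.03232133] -1.8518758038477
stand [-1.  1.]
cover [ 0.4 -3.6]
seat_edge [-4.4 -0.3]
ledge [-0.   1.1]
lever_pad [-3.2 -0.7]
keeper_lug [-1.4  1.6]
cover_rib [1.  0.6]
stand [3.2 0.7]
cover [ 0.4 -1.3]
seat_edge [-1.2  0.4]
ledge [-1.4  0.6]
lever_pad [-1.2  1. ]
keeper_lug [-0.6  1.4]
cover_rib [2.  0.8]
hoof [ 0.53859946 -0.29549827  0.045     ]
noz [0.58521686 0.08915637 0.07      ]
[array([ 0.5832, -0.0401,  0.15  ]), array([ 0.505 , -0.1357,  0.034 ])]
```

Emit:
jog_arm(targets="-0.05 0.04 -0.02 0 0 4 -1; -0.1 0.08 -0.04 0 0 8 -1; -0.15 0.12 -0.05 0 0 12 -1; -0.195 0.158 -0.05 0 0 16 -1; -0.24 0.195 -0.05 0 0 20 -1; -0.285 0.232 -0.05 0 0 24 -1; -0.33 0.27 -0.05 0 0 27 -1; -0.36 0.29 -0.05 0 0 27 -1")

```text
clock: 2.5
tool_pos: [0.4866, -0.202, 0.2771]
orientation: [180.0, 0.1, 177.2]
force: [0.4, -1.1, 0.6]
opening: 0.0133
```

```bash
python3 - <<'E'
from plant import telemetry, snapshot, models
from h import *
s=snapshot("wrist"); cv2.imwrite("pics/w1.png",s["img"][:,:,::-1]); pickle.dump(s,open("w1.pkl","wb"))
print(telemetry.get_obs()["opening"], s["k1"],-np.array(s["R"]).T@s["t"],s["R"])
pp=proj(s,S2W([.583,-.040,-.032],list(PT.values())));print(dict(zip(PT,pp.round())))
E
```

```text
0.009245603220407225 -0.04604856863820482 [ 0.41591703 -0.19940899  0.43590718] [[ 5.07130352e-02  9.98713199e-01  3.67130938e-04]
 [ 9.62809733e-01 -4.89875886e-02  2.65702154e-01]
 [ 2.65378233e-01 -1.31210855e-02 -9.64055097e-01]]
{'stand': array([461., 268.]), 'cover': array([472., 279.]), 'seat_edge': array([426., 280.]), 'ledge': array([372., 280.]), 'lever_pad': array([383., 212.]), 'keeper_lug': array([436., 240.]), 'cover_rib': array([481., 283.])}
```

View pics/w1.png

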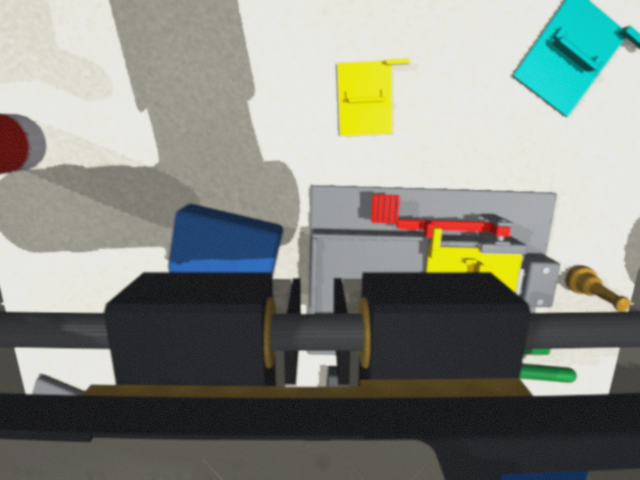

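```bash
python3 - <<'E'
from h import *
s=pickle.load(open("w1.pkl","rb"))
a=s["img"][170:275,300:570,::-1]
cv2.imwrite("pics/w1c.png",cv2.resize(a,None,fx=2.95,fy=2.95,interpolation=2))
P,C=cloud(s)
Z=s["range_z"]
for uv in [(385,209),(340,200),(490,265),(340,250),(436,240),(545,282),(480,100),(365,120),(540,210)]:
    u,v=uv; z=np.median(Z[v-1:v+2,u-1:u+2]); o,d=ray(s,uv); d=d; print(uv,(o+d*z).round(4))
E
```

```text
(385, 209) [ 0.5012 -0.1338  0.0348]
(340, 200) [ 0.4943 -0.1781  0.009 ]
(490, 265) [ 0.5658 -0.0236  0.0398]
(340, 250) [ 0.5439 -0.1811  0.031 ]
(436, 240) [ 0.532  -0.0853  0.051 ]
(545, 282) [0.5858 0.0342 0.0464]
(480, 100) [ 0.3973 -0.0276  0.0004]
(365, 120) [ 0.4123 -0.1488  0.0046]
(540, 210) [0.5161 0.0421 0.0089]
```

View pics/w1c.png

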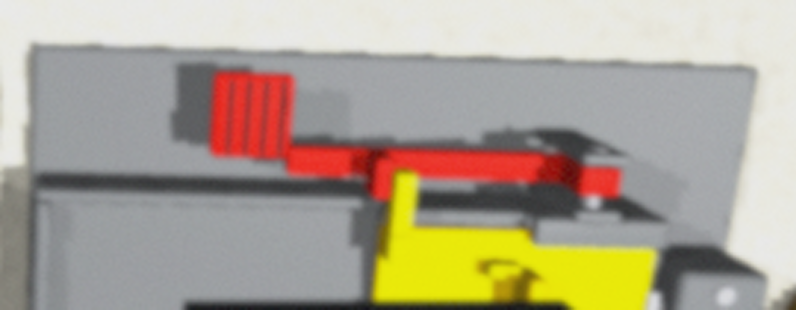

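```bash
python3 - <<'E'
from h import *
s=pickle.load(open("w1.pkl","rb"))
f=lambda a,b,z:onz(s,(300+a/2.95,170+b/2.95),z)
A=f(33,46,.009);B=f(755,70,.009);print(A,B,np.hypot(*(B-A)[:2]),"yaw",np.degrees(np.arctan2(-(B-A)[0],(B-A)[1])))
pc=np.mean([f(214,73,.034),f(292,75,.034),f(211,154,.034),f(289,158,.034)],0);print("pad",pc)
a1=f(214,73,.034)-f(292,75,.034);a2=f(214,73,.034)-f(211,154,.034);print(a1,a2)
lug=f(405,172,.050);print("lug -x end mid",lug)
cr=f(656,249,.039);print("cover rear -?",cr)
# fit with yaw & pts
for yaw in np.radians([-2,-2.5,-3,-3.5,-4]):
    R=np.array([[np.cos(yaw),-np.sin(yaw)],[np.sin(yaw),np.cos(yaw)]])
    print(np.degrees(yaw),(pc[:2]-R@[-.075,-.098]).round(4),(lug[:2]-R@[-.06,-.0465]).round(4))
E
```

```text
[ 0.47717902 -0.20826972  0.009     ] [0.498723   0.05833028 0.009     ] 0.26746907412982274 yaw -4.620039068385049
pad [ 0.50148152 -0.1333573   0.034     ]
[-0.00201552 -0.02684745  0.        ] [-0.02855362  0.00146599  0.        ]
lug -x end mid [ 0.52018129 -0.08404621  0.05      ]
cover rear -? [0.55616724 0.01074361 0.039     ]
-2.0 [ 0.5799 -0.038 ] [ 0.5818 -0.0397]
-2.5 [ 0.5807 -0.0387] [ 0.5822 -0.0402]
-3.0000000000000004 [ 0.5815 -0.0394] [ 0.5825 -0.0408]
-3.5 [ 0.5823 -0.0401] [ 0.5829 -0.0413]
-4.0 [ 0.5831 -0.0408] [ 0.5833 -0.0418]
```

```bash
python3 - <<'E'
from plant import telemetry
import numpy as np
o=telemetry.get_obs();print(o["clock"],o["tool_pos"],o["orientation"],o["force"],o["opening"])
y=np.radians(o["orientation"][2]);d=np.array([.5015,-.135,.055])-o["tool_pos"]
print(d@[np.cos(y),np.sin(y),0],d@[np.sin(y),-np.cos(y),0],-d[2])
E
```

```text
2.55 [ 0.48843128 -0.2002051   0.27684877] [1.79966025e+02 9.42977745e-02 1.77237347e+02] [3.25565369 2.63601235 1.35258367] 0.009245603220407225
-0.00991072564409567 0.0657592130214026 0.22184877215787274
```

Emit:
jog_arm(targets="-0.004 0.02 0.03 0 0 1.5 -1; -0.01 0.045 0.07 0 0 1.5 -1; -0.01 0.066 0.11 0 0 1.5 -1; -0.01 0.066 0.15 0 0 1.5 -1; -0.01 0.066 0.18 0 0 1.5 -1; -0.01 0.066 0.2 0 0 1.5 -1; -0.01 0.066 0.21 0 0 1.5 -1; -0.01 0.066 0.21 0 0 1.5 -1")

```text
clock: 3.55
tool_pos: [0.5018, -0.1347, 0.0667]
orientation: [180.0, 0.0, 175.7]
force: [-0.6, -0.4, -0.8]
opening: 0.0006
```

```bash
python3 - <<'E'
from plant import telemetry,snapshot
from h import *
o=telemetry.get_obs();print(o["clock"],o["tool_pos"],o["orientation"],o["force"],o["opening"])
s=snapshot("wrist"); cv2.imwrite("pics/w2.png",s["img"][:,:,::-1]); pickle.dump(s,open("w2.pkl","wb"))
print(proj(s,[o["tool_pos"],[.5015,-.1335,.034]]))
E
```

```text
3.55 [ 0.5018358  -0.1347385   0.06669815] [1.79975888e+02 4.92331018e-02 1.75740308e+02] [-0.56194255 -0.42433698 -0.77252349] 0.0005948097618794135
[[318.96717818 296.62677701]
 [320.95863842 269.40714073]]
```

View pics/w2.png

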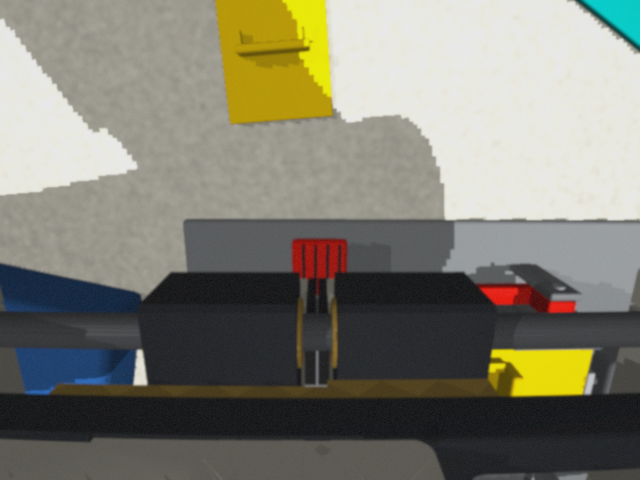

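Emit:
jog_arm(targets="0 0 0.015 0 0 0 -1; 0 0 0.028 0 0 0 -1; 0 0 0.034 0 0 0 -1; 0 0 0.038 0 0 0 -1; 0 0 0.042 0 0 0 -1; 0 0 0.045 0 0 0 -1; 0 0 0.046 0 0 0 -1; 0 0 0.046 0 0 0 -1")

```text
clock: 4.6
tool_pos: [0.5029, -0.1346, 0.0216]
orientation: [180.0, 0.2, 175.8]
force: [-1.7, 3.1, 6.0]
opening: 0.0003
```

```bash
python3 - <<'E'
from plant import telemetry,snapshot
from h import *
o=telemetry.get_obs();print(o["clock"],o["tool_pos"],o["orientation"],o["force"],o["opening"])
s=snapshot("wrist"); cv2.imwrite("pics/w3.png",s["img"][:,:,::-1]); pickle.dump(s,open("w3.pkl","wb"))
s=snapshot("top");cv2.imwrite("pics/t3.png",cv2.resize(s["img"][170:330,250:430,::-1],None,fx=3.7,fy=3.7,interpolation=2))
E
```

```text
4.6 [ 0.50287167 -0.13461004  0.02158927] [1.79964171e+02 1.66093328e-01 1.75760514e+02] [-1.74728117  3.10565847  5.97150961] 0.00029422759809532336
```

View pics/w3.png

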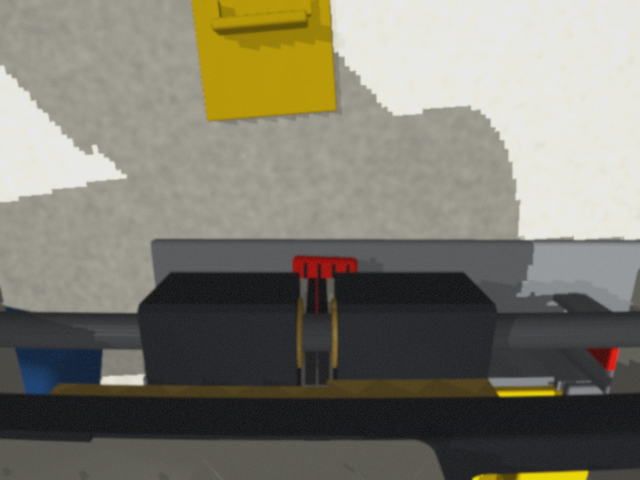

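View pics/t3.png

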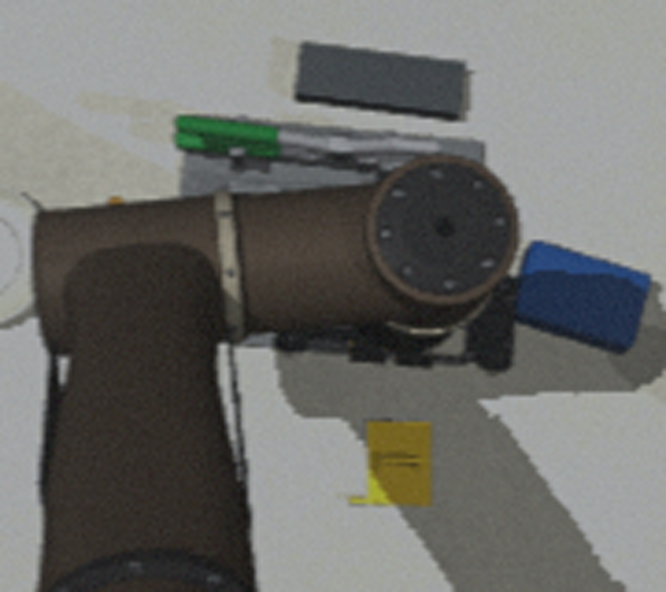

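Emit:
jog_arm(targets="0 0 -0.02 0 0 0 -1; 0 0 -0.06 0 0 0 -1; 0 0 -0.11 0 0 0 -1; -0.02 0.03 -0.15 0 0 0 -1; -0.045 0.07 -0.18 0 0 0 -1; -0.065 0.105 -0.18 0 0 0 -1; -0.073 0.12 -0.18 0 0 0 -1; -0.073 0.12 -0.18 0 0 0 -1")

```text
clock: 5.7
tool_pos: [0.5839, -0.02, 0.201]
orientation: [180.0, 0.1, 175.8]
force: [-0.0, -0.4, -0.5]
opening: 0.0006
```

```bash
python3 - <<'E'
from plant import telemetry,snapshot,models
from h import *
o=telemetry.get_obs();print(o["clock"],o["tool_pos"],o["orientation"],o["force"],o["opening"])
s=snapshot("wrist"); cv2.imwrite("pics/w4.png",s["img"][:,:,::-1]); pickle.dump(s,open("w4.pkl","wb"))
print([(d["uv"],d["conf"]) for d in models.spot_point("cover_rib",s)])
E
```

```text
5.7 [ 0.58391157 -0.02004542  0.20104111] [1.79995242e+02 9.03494443e-02 1.75814498e+02] [-0.04560128 -0.44292339 -0.46223331] 0.00064154235949806
[([272.4, 220.1], 0.68)]
```

View pics/w4.png

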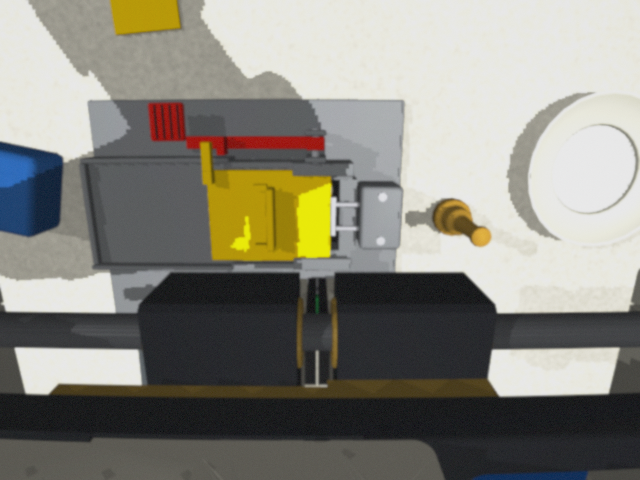

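```bash
python3 - <<'E'
from h import *
s=pickle.load(open("w4.pkl","rb"))
a=s["img"][90:275,80:420,::-1]; cv2.imwrite("pics/w4c.png",cv2.resize(a,None,fx=2.35,fy=2.35,interpolation=2))
for p in [(272.4,220.1)]: print(onz(s,p,.047))
th=np.radians(-4.3);R=np.array([[np.cos(th),-np.sin(th)],[np.sin(th),np.cos(th)]])
inv=lambda w:((R.T@(np.array(w)[:2]-[.583,-.041]))*1e3).round(1)
for n,p,z in [("rib",(272.4,220.1),.047),("cov rear near",(331,178),.039),("cov rear far",(331,259),.039),("cov front",(211,260),.039),("base1",(90,101),.009),("base2",(403,101),.009),("pad",(167,121),.034)]:
    w=onz(s,p,z); print(n,w.round(4),inv(w))
E
```

```text
[ 0.58342307 -0.05655508  0.047     ]
rib [ 0.5834 -0.0566  0.047 ] [  1.6 -15.5]
cov rear near [ 0.5543 -0.0073  0.039 ] [-31.1  31.5]
cov rear far [ 0.6224 -0.0117  0.039 ] [37.1 32.1]
cov front [ 0.6158 -0.1132  0.039 ] [ 38.1 -69.5]
base1 [ 0.4771 -0.2056  0.009 ] [ -93.3 -172. ]
base2 [0.4982 0.0579 0.009 ] [-92.   92.2]
pad [ 0.5001 -0.1332  0.034 ] [-75.7 -98.2]
```

View pics/w4c.png

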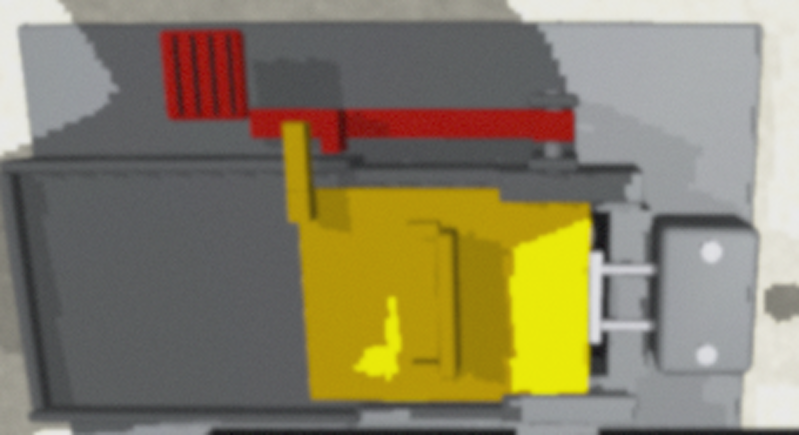

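Emit:
jog_arm(targets="0 -0.004 0.03 0 0 0 -1; -0.001 -0.009 0.07 0 0 0 -1; -0.001 -0.009 0.105 0 0 0 -1; -0.001 -0.009 0.13 0 0 0 -1; -0.001 -0.009 0.145 0 0 0 -1; -0.001 -0.009 0.153 0 0 0 -1; -0.001 -0.009 0.157 0 0 0 -1; -0.001 -0.009 0.157 0 0 0 -1")

```text
clock: 6.8
tool_pos: [0.5841, -0.0302, 0.0447]
orientation: [180.0, 0.1, 175.8]
force: [-0.3, -0.0, -0.1]
opening: 0.0002
```

```bash
python3 - <<'E'
from plant import telemetry,snapshot,models
from h import *
o=telemetry.get_obs();print(o["clock"],o["tool_pos"],o["orientation"],o["force"],o["opening"])
s=snapshot("wrist"); cv2.imwrite("pics/w5.png",s["img"][:,:,::-1])
E
```

```text
6.8 [ 0.58410658 -0.03015415  0.04473903] [1.79988100e+02 1.28139301e-01 1.75750977e+02] [-0.29410317 -0.04019372 -0.0948285 ] 0.00020158396806955317
```

View pics/w5.png

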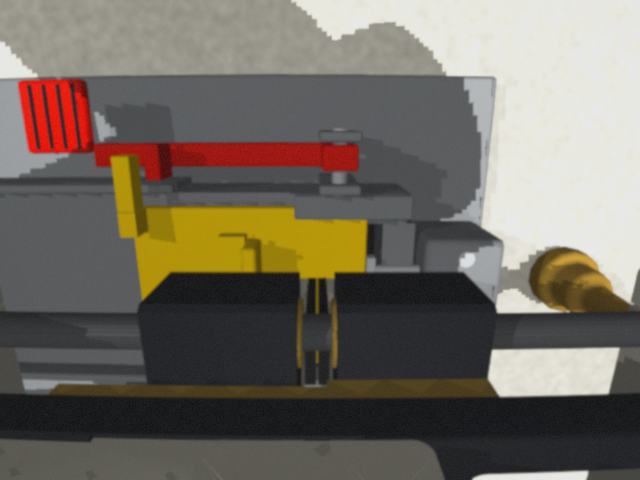

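Emit:
jog_arm(targets="0 -0.004 0.002 0 0 0 -1; 0 -0.009 0.002 0 0 0 -1; 0 -0.016 0.002 0 0 0 -1; 0 -0.024 0.002 0 0 0 -1; 0 -0.032 0.002 0 0 0 -1; 0 -0.04 0.002 0 0 0 -1; 0 -0.047 0.002 0 0 0 -1; 0 -0.052 0.002 0 0 0 -1")

```text
clock: 7.85
tool_pos: [0.5802, -0.0825, 0.0428]
orientation: [180.0, 0.1, 175.7]
force: [-0.4, 0.4, -0.3]
opening: 0.0004
```

```bash
python3 - <<'E'
from plant import telemetry,snapshot,models
from h import *
o=telemetry.get_obs();print(o["clock"],o["tool_pos"],o["orientation"],o["force"],o["opening"])
s=snapshot("wrist"); cv2.imwrite("pics/w6.png",s["img"][:,:,::-1]); pickle.dump(s,open("w6.pkl","wb"))
E
```

```text
7.85 [ 0.58021377 -0.08253782  0.04278932] [1.79983812e+02 1.30692705e-01 1.75733260e+02] [-0.43485339  0.4203142  -0.25723859] 0.00036623304129307734
```

View pics/w6.png

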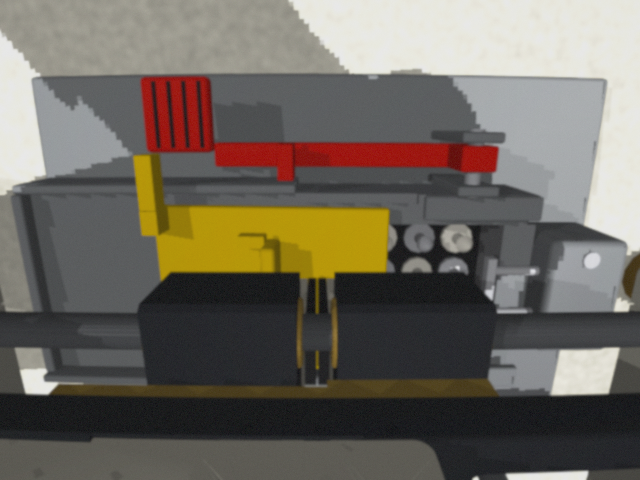

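```bash
python3 - <<'E'
from h import *
s=pickle.load(open("w6.pkl","rb"))
th=np.radians(-4.3);R=np.array([[np.cos(th),-np.sin(th)],[np.sin(th),np.cos(th)]])
inv=lambda w:((R.T@(np.array(w)[:2]-[.583,-.041]))*1e3).round(1)
for n,p,z in [("rear",(389,240),.039),("front",(158,240),.039),("stop inner",(34,220),.037),("finger",None,0)]:
    w=onz(s,p,z) if p else np.array([.5802,-.0825]); print(n,w.round(4),inv(w))
E
```

```text
rear [ 0.5583 -0.0512  0.039 ] [-23.9 -12. ]
front [ 0.5509 -0.1489  0.039 ] [ -23.9 -110. ]
stop inner [ 0.5384 -0.2027  0.037 ] [ -32.4 -164.6]
finger [ 0.5802 -0.0825] [  0.3 -41.6]
```

Emit:
jog_arm(targets="0 -0.008 0 0 0 0 -1; 0 -0.016 0 0 0 0 -1; 0 -0.024 0 0 0 0 -1; 0 -0.032 0 0 0 0 -1; 0 -0.038 0 0 0 0 -1; 0 -0.043 0 0 0 0 -1; 0 -0.047 0 0 0 0 -1; 0 -0.049 0 0 0 0 -1")

```text
clock: 8.9
tool_pos: [0.5765, -0.1319, 0.0428]
orientation: [180.0, 0.1, 175.7]
force: [0.2, -0.1, 0.6]
opening: 0.0
```

```bash
python3 - <<'E'
from plant import telemetry,snapshot,models
from h import *
o=telemetry.get_obs();print(o["clock"],o["tool_pos"],o["orientation"],o["force"],o["opening"])
s=snapshot("wrist"); cv2.imwrite("pics/w7.png",s["img"][:,:,::-1]); pickle.dump(s,open("w7.pkl","wb"))
E
```

```text
8.9 [ 0.57649449 -0.13188512  0.04280809] [1.79988126e+02 1.27609042e-01 1.75722133e+02] [ 0.22367063 -0.14560358  0.5884557 ] 1.3079664765752415e-05
```

View pics/w7.png

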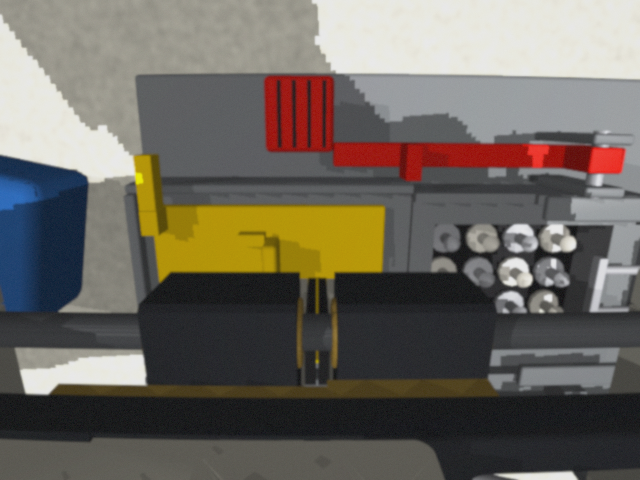

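Emit:
jog_arm(targets="0 0.003 0 0 0 0 -1; 0 0.008 -0.001 0 0 0 -1; 0 0.008 -0.03 0 0 0 -1; 0 0.008 -0.07 0 0 0 -1; 0 0.008 -0.11 0 0 0 -1; -0.01 0.01 -0.15 0 0 0 -1; -0.01 0.02 -0.17 0 0 0 -1; -0.01 0.02 -0.17 0 0 0 -1")

```text
clock: 9.95
tool_pos: [0.5886, -0.112, 0.2147]
orientation: [180.0, 0.3, 175.8]
force: [-0.1, -0.8, -0.5]
opening: 0.0007
```

```bash
python3 - <<'E'
from plant import telemetry,snapshot,models
from h import *
o=telemetry.get_obs();print(o["clock"],o["tool_pos"],o["orientation"],o["force"],o["opening"])
s=snapshot("wrist"); cv2.imwrite("pics/w8.png",s["img"][:,:,::-1]); pickle.dump(s,open("w8.pkl","wb"))
q=snapshot("scene"); cv2.imwrite("pics/s8.png",cv2.resize(q["img"][150:330,200:440,::-1],None,fx=3.3,fy=3.3,interpolation=2))
P,C=cloud(s); th=np.radians(-4.4);c,n=np.cos(th),np.sin(th)
X=P[:,0]-.583;Y=P[:,1]+.041; sx=c*X+n*Y; sy=-n*X+c*Y
C=C.astype(int); m=(C[:,0]>110)&(C[:,2]<C[:,0]*.4)&(C[:,1]>.6*C[:,0])&(abs(sx)<.045)&(sy>-.18)&(sy<0)
top=m&(P[:,2]<.041)
A=np.c_[sx[top],sy[top],np.ones(top.sum())];k=np.linalg.lstsq(A,P[top,2],rcond=None)[0]
print(top.sum(),"slopes deg",np.degrees(k[:2]),"z med",np.median(P[top,2]),"x",np.percentile(sx[top],[1,99]),"y",np.percentile(sy[top],[1,99]))
E
```

```text
9.95 [ 0.5885594  -0.11196336  0.21469448] [179.95985461   0.32966672 175.78417919] [-0.05203156 -0.76599209 -0.46948996] 0.0007490508271461311
9359 slopes deg [0.02491114 0.10223666] z med 0.03585833340050274 x [-0.03720414  0.03672162] y [-0.1618995  -0.06425305]
```

View pics/w8.png

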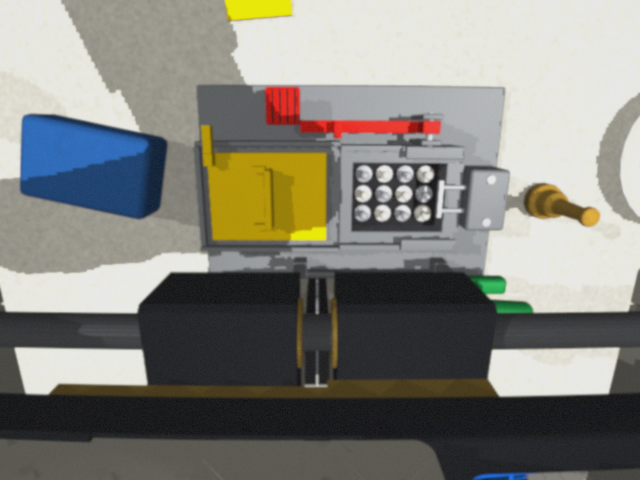

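View pics/s8.png

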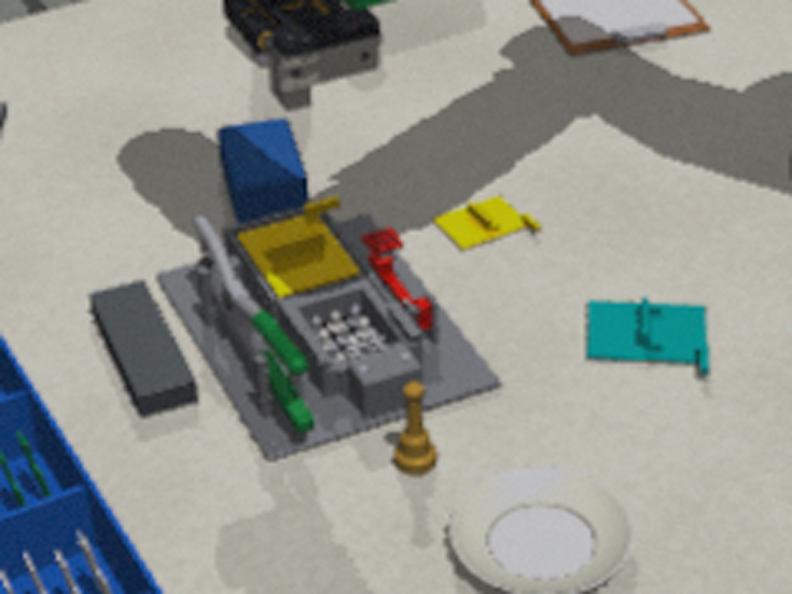

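```bash
python3 - <<'E'
from plant import job
print(job.close_job())
E
```

```text
the job is handed in; nothing more can be done
None
```

The stud well is open and the job is handed in, with no verdict reported. I pressed the red pad about 12 mm down with closed fingertips (6 N) until the cover jumped loose. After the lever came back up, I pushed the cover by its rib about 95 mm past its seat, where it dropped onto the ledge. I then backed off and raised the hand clear. It took about 10 s of the 38 s allowed.

My last checks, from the wrist camera's depth image before hand-in:

| Check | Measured | Required |
|---|---|---|
| Cover y in the stand frame | about -113 mm | -125 to -97 mm |
| Cover x in the stand frame | about 0 mm | -8 to 8 mm |
| Cover tilt | about 0.1° | below 2° |
| Cover underside height | about 31 mm | 27 to 32 mm |

- **Cover height:** the 31 mm is 1 mm above the nominal ledge height and close to the upper limit. The calibration is only good to about 2 mm.
- **Lever and other things:** in the pictures the lever is up. The setter, hoof block, nozzle, saucer and whetstone look unmoved; I did not measure them. The spray can and salve jar were out of view in the closing pictures, but the arm stayed well away from them.
- **Stand angle:** early estimates of the stand's angle disagreed, -1.9° from the networks against -4.6° from its base edge. I used about -4.3°, which the later views bore out.

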